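Eject the feed-roller cartridge and hold it level over the inspection light

TASK

Press the red ejector plunger of the slanted dock all the way down to push the feed-roller cartridge part-way out, then take the cartridge by its orange head, draw it fully out and turn it from its slant to level. Finish while holding it in the gripper: still, level and centred above the flat inspection light, raised 12 to 18 cm above the bench, without letting go or setting it down. Do not drop it on the bench, and leave the other loose things on the bench where they are.

Things in the scene. Friction and masses are not known exactly. Their poses are not given: they have to be found in the camera images.
- dock_mouth (a point): Centre of the open mouth of the dock's slanted square tube, 102 mm above the bench. Axes as dock. The tube rises forward at 35 degrees: its outward direction is (cos 35, 0, sin 35) in these axes. 36 mm wide and high outside, bore 24 x 24 mm, 100 mm deep.
- plunger_top (a point): Centre of the top face of the red round ejector cap (32 mm across, 8 mm thick) on the back of the dock, pressed straight down with closed fingertips. Top 104 mm above the bench at rest, 74 mm fully down. It springs back when released; the cartridge stays where it was pushed.
- plunger (a joint): Travel of the ejector plunger: 0 at rest, 0.030 m fully down (hard stop). A linkage pushes the cartridge out along the tube by the same distance. Needs about 2 N at first, up to about 12 N.
- cartridge_center (a point): Middle of the cartridge: a square bar 118 mm long, 22 x 22 mm, about 0.17 kg, dark steel, orange grip head at one end, brass roller at the other (in the tube). x runs along the bar to the head. At the start it is seated in the tube: x up along the tube, y level across it, 18 mm of the head outside the mouth; 48 mm after ejecting.
- cartridge_head (a point): Grip point in the orange head, on the bar's centre line, 42 mm from the cartridge middle, 17 mm from the head's end. After ejecting it is 31 mm outside the mouth along the tube. Grip across its y axis (22 mm wide, flat sides). Axes as cartridge_center.
- light_center (a point): Centre of the glowing white top of the flat inspection light, a grey slab 160 x 130 x 13 mm fixed on the bench to the left or right of the dock.
- dock: Grey cartridge dock fixed to the bench, base plate 190 x 90 x 12 mm; place and yaw vary. Origin at bench height, 37 mm behind the mouth. z up; x level, from the red plunger (back, nearer the robot) to the mouth (front). A spring clip (black knob on the tube, 40 mm before the mouth, up to 29 mm off its centre line) keeps the cartridge by friction wherever it is along the tube; drawing takes under 8 N.
- cartridge: The cartridge; origin and axes as cartridge_center.
- tape: Yellow roll of tape, 100 mm across, 25 mm high, bystander; origin under its centre.
- screwdriver: Screwdriver lying on the bench, bystander, up to about 200 mm long along its x.
- brush: Brush lying on the bench, bystander, up to about 220 mm long along its x.
- oiler: White bottle with red cap, 52 mm across, 100 mm high, bystander; origin under its centre.
- jar: Amber jar with steel lid, 64 mm across, 75 mm high, bystander; origin under its centre.
- wrench: Wrench lying on the bench, bystander, up to about 200 mm long along its x.

How it is judged:
By the outcome, as a careful person would: the job done as asked, in the order asked, and still so for the second after the job is handed in, while the arm keeps its last pose, push and grip.
It also fails if it takes over 54 s, if anything falls off the work surface, if the arm or the gripper's body presses on something with over 40 N, if the wrist force passes 120 N, or if a joint passes its speed limit or range.

ROBOT

A 6-joint arm with a two-finger parallel gripper is mounted at the origin on the work surface. World frame = base frame: x ahead of the robot, y to its left, z up, the work surface at z = 0. Lengths are in m, angles in degrees, forces in N, time in s.
With the tool pointing down it reaches from about 0.4 to 0.825 m from the base axis. Payload 7 kg.
Tool frame: the origin (TCP) lies at the very end of the fingers, on their centre line; the grasp point (between the pads) lies 19 mm behind it; z points along the fingers, y is the direction in which the jaws open and shut (so a half turn about z gives the same grasp; the last joint's range is limited). The gripper opens to 85 mm and grips with 20 to 120 N. Pads are 22 mm wide; open, the fingers measure 114 mm over their backs; the gripper's body (76 mm by 85 mm) begins 54 mm behind the grasp point. The pads swing forward as they close: fully open they stand 13 mm farther back than shut.
Start: joints at [-55.399, 20.546, 0.682, 0, -70.136, -16.507], TCP at [0.21, -0.642, 0.231] pointing down, gripper open.
Joint ranges: [-176.03, 176.03], [-82.01, 121.73], [-58.28, 71.71], [-173.87, 95.51], [-174.79, -0.11], [-173.66, 173.66]. Speed limits (degrees/s): [136.94, 136.94, 172.46, 180, 180, 180].

INTERFACE

Orientations are given as [roll, pitch, yaw] about the fixed x, y, z axes, in that order (R = Rz(yaw) Ry(pitch) Rx(roll)).
In Python, from workcell import sense, snapshot, camera_params, sign_off, spot_in gives the robot as it stands.
- The arm moves only by the tool jog_arm, never from a script. Its argument "rows" is a list of rows, each a list of 2 entries, a list of its own where there are three numbers: the shift along the tool's x, y, z in m, then the turn, a rotation vector about the tool's x, y, z in degrees. A call has 1 to 10 rows; each row is the pose to reach, as a shift and turn from the pose commanded when the call began, along the tool's axes at that moment; what a row does not reach only later rows make up. A row lasts 1/10 s, in which the tool goes at most 50 mm and 8.59 degrees, less where a joint would pass 70% of its speed; a pose out of reach is approached as far as the arm can. A call with a gripper value outside its range is refused whole. "claw" is the closure, from -1 (fully open) to 1 (shut), set as the call begins (left out, the last holds). The fingers move at their own pace and stop on an object; the grip force is fixed at half the most. Time passes only in rows, so rows that repeat a pose let the fingers close. It gives the time, the measured TCP pose, the force and the opening at its end, in the units of the state.
- sense(): the state, without advancing time (a new reading comes with each control period).
- snapshot(name): name is "scene" or "top" or "wrist"; returns (picture, depth): 384x512x3 uint8, red, green, blue; 384x512 float32, m along the optical axis (not along the pixel's ray), 0 where there is no reading.
- camera_params(name): a dict with "vertical_fov" (degrees; the focal length in pixels is half the picture's height over the tangent of half this angle, whatever the lens; pixels are square), "cx", "cy" (the principal point, pixels), "xyz" and "attitude" of the camera in the world. Camera axes: x right, y down, z forward; pixel columns grow to the right and rows downward; lengths in m; the calibration is good to about 2 mm. The wrist camera is an equidistant fisheye: a pixel r from the principal point sees the ray r / f radians off the axis. A picture is of the moment at which its call begins: read the wrist's pose just before it. camera_params takes no time and is no camera call; for the wrist camera it gives the pose at the moment of the call.
- sign_off(): hands the job in, once; it reports no verdict.
Trained networks look in the newest picture that a camera, given by its name, has taken for a name from the list of things; names that differ only in an ending like _2 or _b are one class to them, and where a whole thing is asked for, a point or a joint stands for the part that bears it (a point fixed in the world has none). Each returns a list of dicts, best first, with "conf" (0 to 1); they miss things now and then, are a little off and sometimes report something else, mostly with a low value. They report only what shows in the picture. A call takes as long as a camera call.
- spot_in(thing, camera): "xyz" ([x, y, z] in m, in world coordinates, good to about 4 mm: the middle of the surface that is visible of it).
The state is a dict: "time": time; "qpos": joint angles; "dq": joint speeds; "effort": joint torques, N m; "position": TCP position; "tcp_rot": TCP orientation; "force": force on the tool from outside, world axes, zero at the start; "ft_torque": the same for the moment, N m; "opening": finger opening in m.
Only numpy, scipy, OpenCV 4.12 (cv2) and the standard library are available. Lean on these libraries where they do the work, as an engineer would, in place of code of your own. Each camera call takes 0.05 s, during which the arm holds its last target.

## Working session

There is one attempt and no reset: what is moved stays moved. The work goes in short steps, Python scripts to look and compute and a tool call to move; the robot and the scene stay as the last step left them, time stands still between calls to the robot, and variables do not carry over. Pictures are saved under pics/ and viewed, and the job is handed in when it is done.

Besides the shell and the picture viewer there is one more tool, called after "Call:" by a JSON object that holds its "op" and its "data", one argument or row to a line. jog_arm: Moves the arm, as the interface text tells. Its arguments: {"type":"object","properties":{"rows":{"type":"array"},"claw":{"type":"number"}},"required":["rows"]}

```bash
mkdir -p pics; ls
cat > h.py <<'E'
import numpy as np, cv2
from scipy.spatial.transform import Rotation as R
from workcell import sense, snapshot, camera_params, sign_off, spot_in
def save(n,name):
    im,d=snapshot(n); cv2.imwrite(f'pics/{name}.png',im[:,:,::-1]); np.savez(f'pics/{name}.npz',im=im,d=d); return im,d
def rot(a): return R.from_euler('xyz',a,degrees=True).as_matrix()
E
python3 - <<'E'
from h import *
s=sense(); print(s)
for n in ['scene','top','wrist']:
    p=camera_params(n); print(n,p)
    save(n,n+'0')
    if n!='wrist':
        for t in ['plunger_top','cartridge_head','cartridge','dock','light_center','oiler','jar','tape','screwdriver','brush','wrench'] if n=='top' else ['plunger_top','cartridge_head','light_center','dock_mouth']:
            print(n,t,spot_in(t,n)[:2])
E
```

```text
pics
{'time': 0.0, 'qpos': array([-5.54018129e+01,  2.05888761e+01,  6.34172787e-01, -1.90927898e-02,
       -7.01369011e+01, -1.65073705e+01]), 'dq': array([ 0.07263979, -0.05096742,  0.04277917,  0.0737819 ,  0.0064823 ,
       -0.00899099]), 'effort': array([-1.43715675e-03, -5.83322096e+01,  2.93414748e+01,  6.93653271e+00,
       -5.99168343e-03,  1.86050599e-06]), 'position': array([ 0.20942681, -0.6411804 ,  0.23039884]), 'tcp_rot': array([ 1.79907071e+02, -8.82183038e-03, -1.61915678e+02]), 'force': array([-0.01364211,  0.60676785, -0.17911405]), 'ft_torque': array([ 0.00793316,  0.01603429, -0.00584386]), 'opening': 0.08516520474741988}
scene {'vertical_fov': 49.959820023726934, 'cx': 250.36855253073946, 'cy': 188.76845816144737, 'xyz': array([1.02173692, 0.24704102, 0.86309352]), 'attitude': array([-147.12654027,    0.37127298,  118.14492163])}
scene plunger_top [{'xyz': [0.4634, 0.0318, 0.1053], 'conf': 0.59}]
scene cartridge_head [{'xyz': [0.4648, 0.0334, 0.1039], 'conf': 0.36}]
scene light_center [{'xyz': [0.5205, 0.3026, 0.0108], 'conf': 0.67}]
scene dock_mouth [{'xyz':
[... 600 characters left out ...]
158], 'conf': 0.29}]
top oiler [{'xyz': [0.7781, 0.1199, 0.0683], 'conf': 0.82}]
top jar [{'xyz': [0.768, -0.1604, 0.0732], 'conf': 0.57}]
top tape [{'xyz': [0.3757, -0.2315, 0.0237], 'conf': 0.66}]
top screwdriver [{'xyz': [0.3422, 0.2471, 0.0232], 'conf': 0.74}, {'xyz': [0.7206, 0.2844, 0.0211], 'conf': 0.48}]
top brush [{'xyz': [0.7212, 0.2834, 0.0202], 'conf': 0.83}]
top wrench [{'xyz': [0.7073, -0.2877, 0.0062], 'conf': 0.85}, {'xyz': [0.7199, 0.2823, 0.0167], 'conf': 0.34}]
wrist {'vertical_fov': 65.70646984690485, 'cx': 258.3254010549763, 'cy': 192.4448198712575, 'xyz': array([ 0.13960819, -0.66517639,  0.37278008]), 'attitude': array([1.63132747e+02, 3.55996015e-02, 1.08072132e+02])}
```

View pics/scene0.png

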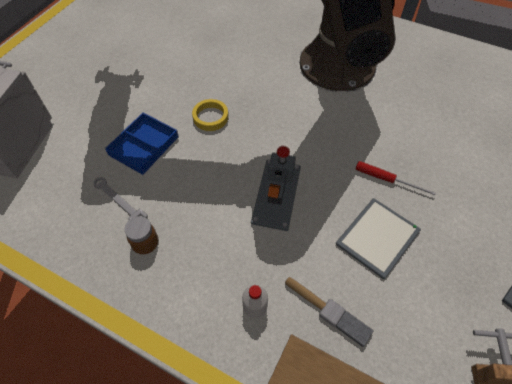

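View pics/top0.png

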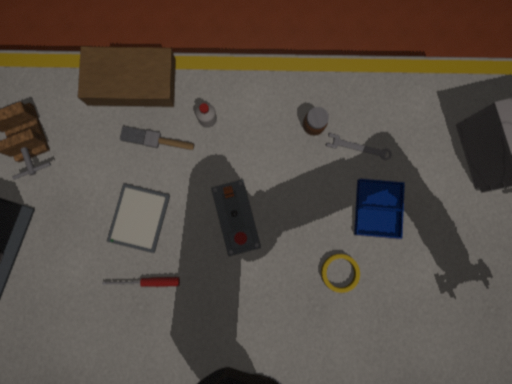

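Scene view: plunger cap at (283,152), orange head at (274,190), light around (378,237). Top view: cap at (240,238), head at (228,190), light at (138,217). I'll segment these parts and measure them from both views.

```bash
cat >> h.py <<'E'
def proj_ray(n,u,v,p=None):
    p=p or camera_params(n); f=192/np.tan(np.radians(p['vertical_fov']/2))
    x,y=(u-p['cx']),(v-p['cy'])
    M=rot(p['attitude'])
    if n=='wrist':
        r=np.hypot(x,y); th=r/f; k=np.sin(th)/max(r,1e-9); d=np.array([x*k,y*k,np.cos(th)])
    else: d=np.array([x/f,y/f,1.])
    return np.array(p['xyz']),M@d
def pts(n,us,vs,d,p=None):
    p=p or camera_params(n)
    o=[]
    for u,v in zip(us,vs):
        c,r=proj_ray(n,u,v,p); 
        fw=rot(p['attitude'])[:,2]
        o.append(c+r*d[v,u]/(r@fw))
    return np.array(o)
def tri(rays):
    A=0;b=0
    for c,r in rays:
        r=r/np.linalg.norm(r);P=np.eye(3)-np.outer(r,r);A=A+P;b=b+P@c
    x=np.linalg.solve(A,b); return x,[np.linalg.norm((np.eye(3)-np.outer(r,r)/(r@r))@(x-c)) for c,r in rays]
E
python3 - <<'E'
from h import *
for n,box in [('scene',(245,340,130,235)),('top',(205,270,170,262))]:
    z=np.load(f'pics/{n}0.npz'); im,d=z['im'],z['d']
    x0,x1,y0,y1=box
    big=cv2.resize(im[y0:y1,x0:x1],None,fx=6,fy=6,interpolation=cv2.INTER_CUBIC)
    cv2.imwrite(f'pics/{n}crop.png',np.clip(big[:,:,::-1].astype(float)*1.7,0,255).astype(np.uint8)[:590])
    hsv=cv2.cvtColor(im,cv2.COLOR_RGB2HSV)
    m=np.zeros(im.shape[:2],bool); m[y0:y1,x0:x1]=True
    m&=(hsv[...,1]>140)&(hsv[...,2]>50)
    k,l,st,c=cv2.connectedComponentsWithStats(m.astype(np.uint8))
    for i in range(1,k):
        if st[i,4]<15: continue
        vs,us=np.where(l==i); P=pts(n,us,vs,d)
        print(n,st[i],c[i],'hue',np.median(hsv[l==i][:,0]),'med',np.median(P,0).round(4),'min',P.min(0).round(3),'max',P.max(0).round(3))
# light: bright white
    hs=hsv
    b=(255-0)*0
    m=(hsv[...,2]>195)&(hsv[...,1]<40)
    k,l,st,c=cv2.connectedComponentsWithStats(m.astype(np.uint8))
    for i in range(1,k):
        if st[i,4]<500: continue
        vs,us=np.where(l==i);P=pts(n,us,vs,d)
        rr=cv2.minAreaRect((P[:,:2]*1000).astype(np.float32))
        print(n,'bright',st[i],c[i],P.mean(0).round(4),rr)
E
```

```text
scene [277 147  12  11 102] [282.74509804 151.78431373] hue 2.0 med [0.4655 0.0288 0.1028] min [0.45  0.016 0.067] max [0.476 0.043 0.106]
scene [268 186  11  12 112] [273.16964286 191.58928571] hue 11.0 med [0.5795 0.0604 0.1129] min [0.547 0.037 0.036] max [1.022 0.247 0.863]
top [224 187   8   6  27] [227.74074074 190.2962963 ] hue 10.0 med [0.5744 0.0597 0.1201] min [0.569 0.052 0.105] max [0.584 0.069 0.124]
top [235 233  11  11  85] [240.18823529 238.09411765] hue 1.0 med [0.4597 0.0293 0.1044] min [0.448 0.017 0.098] max [0.472 0.041 0.109]
```

View pics/scenecrop.png

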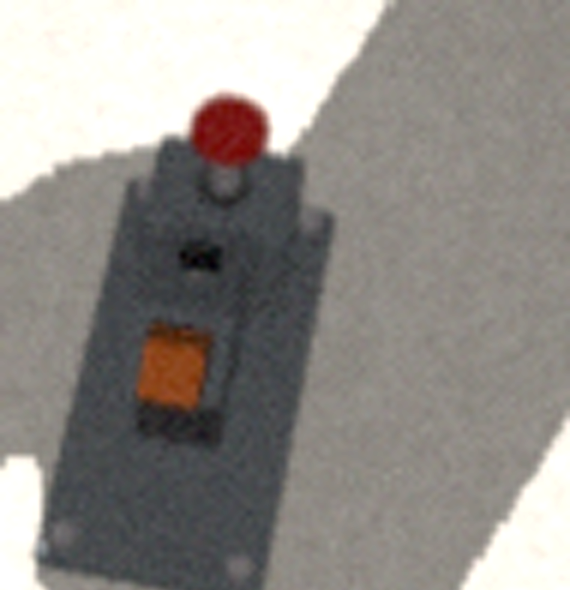

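View pics/topcrop.png

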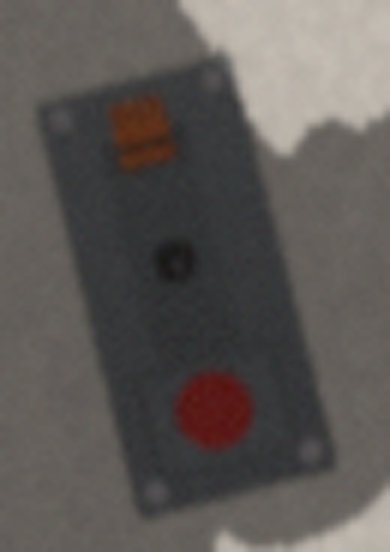

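Run:
```python
from h import *
def plane(n,u,v,z):
    c,r=proj_ray(n,u,v); return c+r*(z-c[2])/r[2]
# plate corners from top crop (crop origin 205,170 ; x6)
cs=[(40,103),(224,55),(334,465),(142,517)]
P=np.array([plane('top',205+(a+.5)/6-.5,170+(b+.5)/6-.5,.012)[:2] for a,b in cs]); print('plate top',P.round(4),P.mean(0))
for i in range(4):
    e=P[(i+1)%4]-P[i]; print(np.linalg.norm(e),np.degrees(np.arctan2(e[1],e[0])))
x,e=tri([proj_ray('top',240.19,238.09),proj_ray('scene',282.75,151.78)]);print('cap tri',x,e)
# light: segment outer+inner
for n,pt in (('top',(138,217)),('scene',(378,237))):
    z=np.load(f'pics/{n}0.npz'); im=z['im'].astype(int); u,v=pt
    print(n,im[v,u], 'depth z',pts(n,[u],[v],z['d']))
    g=cv2.cvtColor(z['im'],cv2.COLOR_RGB2GRAY)
    sub=np.zeros_like(g); m=(np.abs(im-im[v,u]).sum(2)<45).astype(np.uint8)
    m=cv2.morphologyEx(m,cv2.MORPH_OPEN,np.ones((3,3)))
    k,l,st,c=cv2.connectedComponentsWithStats(m,connectivity=4); i=l[v,u]; print(st[i],c[i])
    cnt,_=cv2.findContours((l==i).astype(np.uint8),0,1); cnt=max(cnt,key=cv2.contourArea)
    Q=np.array([plane(n,a,b,.013)[:2]*1000 for a,b in cnt[:,0]],np.float32); print(cv2.minAreaRect(Q))
    print('centroid',plane(n,*c[i],.013))
    vis=cv2.resize(z['im'][v-45:v+45,u-45:u+45,::-1],None,fx=5,fy=5); cv2.imwrite(f'pics/light{n}.png',vis)
```

```text
plate top [[ 0.5961  0.11  ]
 [ 0.6187  0.0283]
 [ 0.4373 -0.0225]
 [ 0.4139  0.0614]] [0.51647347 0.04428869]
0.08486624424141578 -74.53007237888824
0.18839889446466473 -164.3683871397193
0.08709129855572083 105.59121912433187
0.1885901120816281 14.955504766159622
cap tri [0.45991994 0.02820497 0.09638093] [np.float64(0.0009233794060668425), np.float64(0.0009233794060667864)]
top [127 123 114] depth z [[0.51289505 0.3015701  0.01376878]]
[ 112  189   52   59 2117] [137.73925366 217.70288144]
((511.8695373535156, 302.27880859375), (107.73046875, 136.81275939941406), 76.77751159667969)
centroid [0.51107158 0.3023775  0.013     ]
scene [185 181 167] depth z [[0.5193512  0.30170226 0.01330827]]
[ 344  204   69   66 2537] [378.53409539 235.99172251]
((513.1305541992188, 301.1590881347656), (108.08470153808594, 136.15505981445312), 76.83177947998047)
centroid [0.51615315 0.30197213 0.013     ]
```

```bash
cat >> h.py <<'E'
import json
def cmd():
    c=json.load(open('cmd.json')); return np.array(c[0]),np.array(c[1])
def setcmd(p,M): json.dump([list(map(float,p)),np.array(M).tolist()],open('cmd.json','w'))
def plan(p,M,show=True):
    p0,M0=cmd(); s=M0.T@(np.array(p)-p0); w=R.from_matrix(M0.T@M).as_rotvec(degrees=True)
    print('shift',s.round(4).tolist(),'turn',w.round(2).tolist()); return s,w
def commit(s,w):
    p0,M0=cmd(); setcmd(p0+M0@np.array(s),M0@R.from_rotvec(w,degrees=True).as_matrix())
def down(yaw,tilt=0):
    # tool x toward -dock x; tilt: z points forward-down by tilt deg
    c,s_=np.cos(np.radians(yaw)),np.sin(np.radians(yaw)); dx=np.array([c,s_,0]);dy=np.array([-s_,c,0]);dz=np.array([0,0,1.])
    t=np.radians(tilt); z=np.sin(t)*dx-np.cos(t)*dz; x=-np.cos(t)*dx-np.sin(t)*dz
    return np.stack([x,np.cross(z,x),z],1)
def cmp_():
    s=sense(); p0,M0=cmd(); print('t',s['time'],'pos',s['position'].round(4),'cmd',p0.round(4),'err',(s['position']-p0).round(4),'rot',s['tcp_rot'].round(2),'cmdrot',R.from_matrix(M0).as_euler('xyz',degrees=True).round(2),'F',s['force'].round(2),'open',s['opening']); return s
E
python3 - <<'E'
from h import *
setcmd([.21,-.642,.231],rot([180,0,-161.9]))
s=sense();M=rot(s['tcp_rot']);p=camera_params('wrist')
print('cam in tool',M.T@(p['xyz']-s['position']))
plan([.50,.04,.27],down(15.2))
print(R.from_matrix(down(15.2)).as_euler('xyz',degrees=True))
E
```

```text
cam in tool [ 0.07385565 -0.00067911 -0.1414557 ]
shift [-0.4875, 0.5582, -0.039] turn [0.0, -0.0, 2.9]
[ 180.     0.  -164.8]
```

Call:
{"op": "jog_arm", "data": {
  "rows": [
    [[-0.02,0.022,-0.01],[0,0,0]],
    [[-0.4875,0.5582,-0.039],[0,0,2.9]],
    [[-0.4875,0.5582,-0.039],[0,0,2.9]],
    [[-0.4875,0.5582,-0.039],[0,0,2.9]],
    [[-0.4875,0.5582,-0.039],[0,0,2.9]],
    [[-0.4875,0.5582,-0.039],[0,0,2.9]],
    [[-0.4875,0.5582,-0.039],[0,0,2.9]],
    [[-0.4875,0.5582,-0.039],[0,0,2.9]]
  ],
  "claw": 1
}}

```text
time: 1.7
position: [0.3588, -0.2908, 0.2561]
tcp_rot: [-180.0, 0.1, -164.8]
force: [1.8, 0.3, -0.2]
opening: -0.0001
```

Run:
```python
from h import *
s=sense(); setcmd(s['position'],rot(s['tcp_rot'])); plan([.50,.04,.27],down(15.2))
```

```text
shift [-0.2229, 0.2822, -0.0139] turn [-0.04, 0.06, -0.02]
```

Call:
{"op": "jog_arm", "data": {
  "rows": [
    [[-0.223,0.282,-0.014],[0,0,0]],
    [[-0.223,0.282,-0.014],[0,0,0]],
    [[-0.223,0.282,-0.014],[0,0,0]],
    [[-0.223,0.282,-0.014],[0,0,0]],
    [[-0.223,0.282,-0.014],[0,0,0]],
    [[-0.223,0.282,-0.014],[0,0,0]],
    [[-0.223,0.282,-0.014],[0,0,0]],
    [[-0.223,0.282,-0.014],[0,0,0]],
    [[-0.223,0.282,-0.014],[0,0,0]],
    [[-0.223,0.282,-0.014],[0,0,0]]
  ]
}}

```text
time: 2.7
position: [0.4993, 0.0378, 0.2694]
tcp_rot: [-180.0, -0.0, -164.8]
force: [-0.9, 0.4, 0.3]
opening: -0.0005
```

Run:
```python
from h import *
s=sense(); print(s['position'],s['tcp_rot'],s['force'])
p=camera_params('wrist'); np.save('pics/w1p.npy',p,allow_pickle=True); print(p['xyz'],p['attitude'])
im,d=save('wrist','w1'); im2,d2=save('top','top1')
for t in ['plunger_top','cartridge_head','dock_mouth']: print(t,spot_in(t,'wrist')[:2])
cv2.imwrite('pics/w1b.png',cv2.resize(im[:,:,::-1],None,fx=1.5,fy=1.5))
```

```text
[0.49932194 0.03778778 0.26941054] [-1.79994303e+02 -2.94751573e-02 -1.64775243e+02] [-0.89083304  0.43276414  0.32987607]
[0.4283158  0.0177899  0.41089683] [1.63163271e+02 3.93407100e-02 1.05198311e+02]
plunger_top [{'xyz': [0.4607, 0.033, 0.1046], 'conf': 0.63}]
cartridge_head []
dock_mouth [{'xyz': [0.5055, 0.0407, 0.0609], 'conf': 0.75}]
```

View pics/w1b.png

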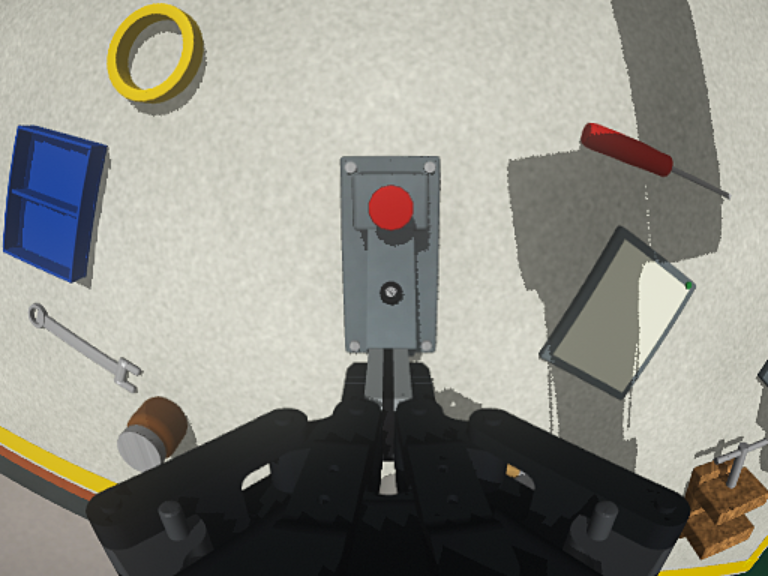

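The wrist view shows the cap at (391,207) and the knob at (391,293) in the enlarged picture. The fingers hide the head. I'll refine the cap, the yaw and the light from this view.

Run:
```python
from h import *
p=np.load('pics/w1p.npy',allow_pickle=True).item()
z=np.load('pics/w1.npz'); im,d=z['im'],z['d']; hsv=cv2.cvtColor(im,cv2.COLOR_RGB2HSV)
m=(hsv[...,1]>180)&(hsv[...,2]>150)&((hsv[...,0]<6)|(hsv[...,0]>174)); m[:110]=0;m[170:]=0;m[:,:230]=0;m[:,300:]=0
vs,us=np.where(m);c=(us.mean(),vs.mean());print(c,len(us),us.min(),us.max())
P=pts('wrist',us,vs,d,p);print('cap depth',np.median(P,0),P.mean(0), P.min(0),P.max(0))
def pl(u,v,zz):
    cc,r=proj_ray('wrist',u,v,p); return cc+r*(zz-cc[2])/r[2]
print('cap@.104',pl(*c,.104))
for z_ in ('top1',):
    zz=np.load('pics/top1.npz'); h2=cv2.cvtColor(zz['im'],cv2.COLOR_RGB2HSV)
x,e=tri([proj_ray('wrist',*c,p),proj_ray('top',240.19,238.09),proj_ray('scene',282.75,151.2)]);print('tri',x,e)
k=(391/1.5-.17,293/1.5-.17); 
kz=pts('wrist',[int(round(k[0]))],[int(round(k[1]))],d,p)[0];print('knob',kz)
# plate corners screws (wrist, z=.012)
q=[(350,168),(430,168),(426,346),(354,346)]
Q=np.array([pl(a/1.5-.17,b/1.5-.17,.014) for a,b in q]);print(Q.round(4),Q.mean(0))
for i in range(4):
    e=Q[(i+1)%4]-Q[i];print(np.linalg.norm(e),np.degrees(np.arctan2(e[1],e[0])))
# light outline corners
q=[(621,228),(694,288),(622,398),(541,356)]
Q=np.array([pl(a/1.5-.17,b/1.5-.17,.013) for a,b in q]);print(Q.round(4),Q.mean(0))
```

```text
(np.float64(260.0527108433735), np.float64(138.039156626506)) 664 246 274
cap depth [0.46089371 0.02825756 0.10281347] [0.46084926 0.02824919 0.10421358] [0.4283158  0.01339798 0.10069413] [0.47601262 0.04341006 0.41089683]
cap@.104 [0.46087299 0.02826475 0.104     ]
tri [0.46064292 0.02830935 0.09963897] [np.float64(0.0006963153658236851), np.float64(0.001299001795222209), np.float64(0.0008961551979939712)]
knob [0.52078024 0.04457556 0.10241686]
[[ 0.4456 -0.0123  0.014 ]
 [ 0.427   0.0558  0.014 ]
 [ 0.5906  0.1003  0.014 ]
 [ 0.609   0.0325  0.014 ]] [0.51805775 0.04406631 0.014     ]
0.07052680637389415 105.2516656168438
0.16955931841830535 15.2147880479788
0.07020278377295898 -74.81120697534804
0.16948238371203864 -164.67567422081862
[[0.4233 0.2552 0.013 ]
 [0.4543 0.3772 0.013 ]
 [0.6003 0.3429 0.013 ]
 [0.5728 0.2199 0.013 ]] [0.51264945 0.29882788 0.013     ]
```

Run:
```python
from h import *
# commanded was: previous measured + shift; use it
p0,M0=cmd(); commit([-.223,.282,-.014],[0,0,0]); cmp_()
plan([.4607,.0283,.118],down(15.2))
```

```text
t 2.95 pos [0.4994 0.037  0.2698] cmd [0.5001 0.0398 0.2701] err [-0.0007 -0.0027 -0.0003] rot [ 1.7999e+02  3.0000e-02 -1.6489e+02] cmdrot [-1.7996e+02  6.0000e-02 -1.6482e+02] F [ 0.96 -0.96 -0.27] open -0.00013886225807351009
shift [0.0412, -0.0007, 0.1521] turn [-0.04, 0.06, -0.02]
```

Run:
```python
from h import *
s=sense(); setcmd(s['position'],down(15.2)); plan([.4607,.0283,.118],down(15.2))
commit([.0395,.0018,.1518],[0,0,0])
```

```text
shift [0.0396, 0.0017, 0.1518] turn [0.0, 0.0, 0.0]
```

Call:
{"op": "jog_arm", "data": {
  "rows": [
    [[0.0395,0.0018,0.04],[0,0,0]],
    [[0.0395,0.0018,0.08],[0,0,0]],
    [[0.0395,0.0018,0.12],[0,0,0]],
    [[0.0395,0.0018,0.14],[0,0,0]],
    [[0.0395,0.0018,0.1518],[0,0,0]],
    [[0.0395,0.0018,0.1518],[0,0,0]],
    [[0.0395,0.0018,0.1518],[0,0,0]]
  ]
}}

```text
time: 3.65
position: [0.4613, 0.0291, 0.1182]
tcp_rot: [-180.0, 0.0, -164.8]
force: [-0.9, 0.4, 0.7]
opening: -0.0005
```

Run:
```python
from h import *
cmp_()
```

```text
t 3.65 pos [0.4613 0.0291 0.1182] cmd [0.4608 0.0284 0.118 ] err [0.0005 0.0007 0.0002] rot [-1.7999e+02  1.0000e-02 -1.6484e+02] cmdrot [ 180.     0.  -164.8] F [-0.87  0.36  0.66] open -0.0004753994208287002
```

Call:
{"op": "jog_arm", "data": {
  "rows": [
    [[0,0,0.008],[0,0,0]],
    [[0,0,0.014],[0,0,0]],
    [[0,0,0.019],[0,0,0]],
    [[0,0,0.024],[0,0,0]],
    [[0,0,0.029],[0,0,0]],
    [[0,0,0.034],[0,0,0]],
    [[0,0,0.038],[0,0,0]],
    [[0,0,0.042],[0,0,0]],
    [[0,0,0.045],[0,0,0]],
    [[0,0,0.045],[0,0,0]]
  ]
}}

```text
time: 4.65
position: [0.4615, 0.0295, 0.0739]
tcp_rot: [-180.0, 0.1, -164.8]
force: [-5.2, -0.6, 15.2]
opening: -0.0003
```

Call:
{"op": "jog_arm", "data": {
  "rows": [
    [[0,0,0.002],[0,0,0]],
    [[0,0,0.003],[0,0,0]],
    [[0,0,0.003],[0,0,0]]
  ]
}}

```text
time: 4.95
position: [0.4617, 0.0295, 0.0734]
tcp_rot: [-180.0, 0.1, -164.7]
force: [-17.4, 2.1, 50.6]
opening: -0.0002
```

Run:
```python
from h import *
print(sense()['position'],sense()['force'])
save('top','top2');save('scene','sc2')
```

```text
[0.46171645 0.02950448 0.07339659] [-17.36362076   2.14930245  50.57419215]
```

Force jumped to 50 N at 73.4 mm, so the plunger is at its hard stop. Next I lift off and look.

Call:
{"op": "jog_arm", "data": {
  "rows": [
    [[0,0,-0.01],[0,0,0]],
    [[0,0,-0.04],[0,0,0]],
    [[0,0,-0.08],[0,0,0]],
    [[0.02,0,-0.13],[0,0,0]],
    [[0.05,0,-0.17],[0,0,0]],
    [[0.08,0,-0.2],[0,0,0]],
    [[0.08,0,-0.2],[0,0,0]],
    [[0.08,0,-0.2],[0,0,0]]
  ],
  "claw": -1
}}

```text
time: 5.85
position: [0.3838, 0.0086, 0.2707]
tcp_rot: [179.9, 0.2, -164.8]
force: [-0.8, 0.6, -1.0]
opening: 0.0854
```

Run:
```python
from h import *
commit([0,0,.048],[0,0,0]); commit([.08,0,-.2],[0,0,0]); cmp_()
p=camera_params('wrist'); np.save('pics/w3p.npy',p,allow_pickle=True)
im,d=save('wrist','w3'); im2,d2=save('top','top3'); im3,_=save('scene','sc3')
cv2.imwrite('pics/w3b.png',cv2.resize(im[:,:,::-1],None,fx=1.5,fy=1.5))
a=cv2.resize(im3[130:230,245:345,::-1],None,fx=4,fy=4); b=cv2.resize(im2[165:265,195:295,::-1],None,fx=4,fy=4)
cv2.imwrite('pics/c3.png',np.hstack([a,b]))
```

```text
t 5.85 pos [0.3838 0.0086 0.2707] cmd [0.3836 0.0075 0.27  ] err [0.0002 0.0012 0.0007] rot [ 179.93    0.2  -164.78] cmdrot [ 180.     0.  -164.8] F [-0.78  0.6  -1.03] open 0.08535551287180831
```

View pics/w3b.png

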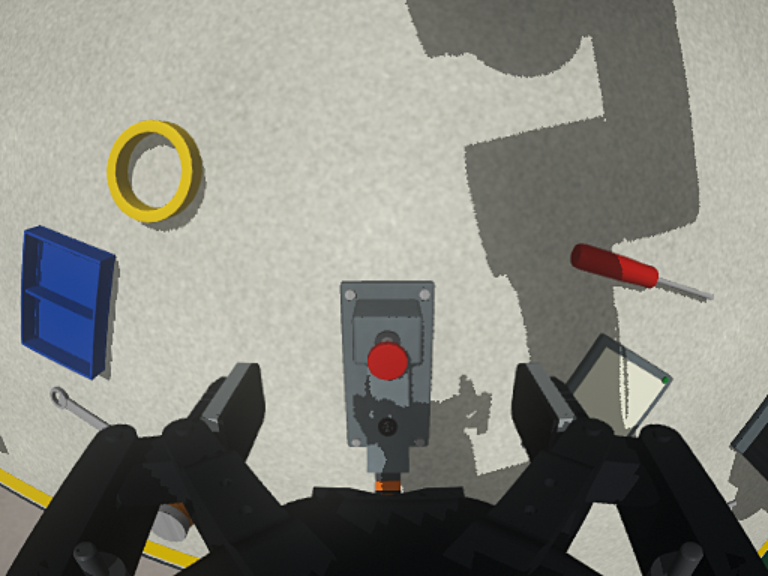

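View pics/c3.png

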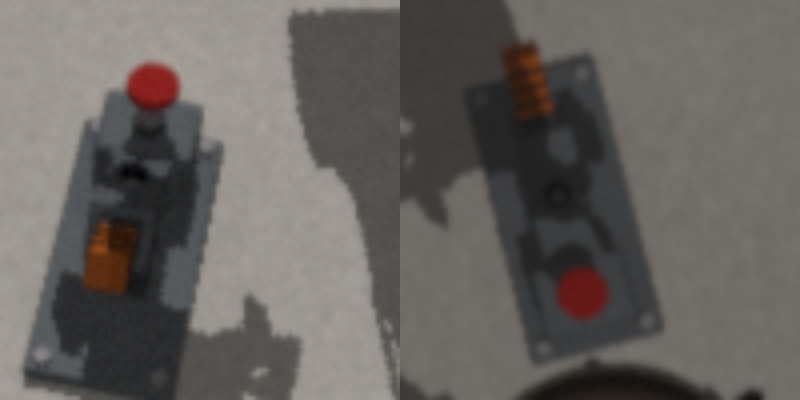

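The head now sticks well out: (524,80) in the top crop and (110,255) in the scene crop. I'll measure it along the dock axes.

Run:
```python
from h import *
y=np.radians(15.2);dx=np.array([np.cos(y),np.sin(y),0]);dy=np.array([-np.sin(y),np.cos(y),0]);ez=np.array([0,0,1.])
mouth=np.array([.5685,.0576,.102]); u=np.cos(np.radians(35))*dx+np.sin(np.radians(35))*ez; w=-np.sin(np.radians(35))*dx+np.cos(np.radians(35))*ez
cen={}
for n,f,box in [('top','top3',(195,250,165,200)),('scene','sc3',(255,290,180,206))]:
    z=np.load(f'pics/{f}.npz');im,d=z['im'],z['d'];hsv=cv2.cvtColor(im,cv2.COLOR_RGB2HSV)
    m=np.zeros(d.shape,bool);x0,x1,y0,y1=box;m[y0:y1,x0:x1]=1
    m&=(hsv[...,1]>130)&(hsv[...,0]>5)&(hsv[...,0]<18)&(d>0)
    vs,us=np.where(m);P=pts(n,us,vs,d)-mouth
    L=np.stack([P@u,P@dy,P@w],1)
    print(n,len(us),us.mean(),vs.mean(),'along/lat/normal pct5,50,95',np.percentile(L,[5,50,95],axis=0).round(4).tolist())
    if n=='top': print(L[np.argsort(L[:,0])][::8].round(4))
for n,f in [('top','top3'),('scene','sc3')]:
    z=np.load(f'pics/{f}.npz')
# triangulate end top edge mid & cap lateral
pt=proj_ray('top',195+(519+.5)/4-.5,165+(43+.5)/4-.5); ps=proj_ray('scene',245+(106+.5)/4-.5,130+(248+.5)/4-.5)
x,e=tri([pt,ps]);l=x-mouth;print('end top edge',x,e,l@u,l@dy,l@w)
c=np.array([.4607,.0283,.104])-mouth;print('cap lat',c@dx,c@dy); k=np.array([.5208,.0446,.1024])-mouth;print('knob lat',k@dy)
pl=np.array([.51806,.04407,.0])-mouth;print('plate lat',pl@dy)
```

```text
top 141 226.5035460992908 185.03546099290782 along/lat/normal pct5,50,95 [[0.0098, -0.008, 0.0015], [0.0312, 0.0009, 0.0124], [0.0464, 0.0094, 0.0155]]
[[ 0.0073  0.0099  0.0113]
 [ 0.01   -0.0083  0.0104]
 [ 0.012   0.0063  0.0116]
 [ 0.0153 -0.0066  0.0143]
 [ 0.0185 -0.0002  0.0114]
 [ 0.0204  0.0044  0.0124]
 [ 0.0236 -0.0009  0.0162]
 [ 0.0263  0.0032  0.0137]
 [ 0.029  -0.0073  0.0141]
 [ 0.0313 -0.008   0.0134]
 [ 0.0336  0.006   0.01  ]
 [ 0.0367 -0.0068  0.0124]
 [ 0.039   0.0024  0.0118]
 [ 0.0417  0.0093  0.0132]
 [ 0.0436  0.0012  0.0106]
 [ 0.0455  0.0006  0.0093]
 [ 0.046  -0.0028  0.0011]
 [ 0.0471 -0.0052  0.0048]]
scene 178 272.0842696629214 194.1629213483146 along/lat/normal pct5,50,95 [[0.0116, -0.0098, -0.0082], [0.0449, 0.0006, 0.0084], [0.0478, 0.0107, 0.0128]]
end top edge [ 0.59569585 -0.05431087  0.13947191] [np.float64(0.11520335955621336), np.float64(0.11520335955621339)] 0.018955781775841316 -0.11512629484667035 0.03247177340581588
cap lat -0.11171092103829251 -1.0989830553506598e-05
knob lat -3.879060697080848e-05
plate lat 0.00016814900043485398
```

```bash
cat >> h.py <<'E'
y=np.radians(15.2);dx=np.array([np.cos(y),np.sin(y),0]);dy=np.array([-np.sin(y),np.cos(y),0]);ez=np.array([0,0,1.])
mouth=np.array([.5685,.0576,.102]); u=np.cos(np.radians(35))*dx+np.sin(np.radians(35))*ez; w=-np.sin(np.radians(35))*dx+np.cos(np.radians(35))*ez
E
python3 - <<'E'
from h import *
x,e=tri([proj_ray('top',195+(119+.5)/4-.5,165+(43+.5)/4-.5),proj_ray('scene',245+(106+.5)/4-.5,130+(248+.5)/4-.5)]);l=x-mouth;print('end top edge',x,e,l@u,l@dy,l@w)
g=mouth+.031*u+.0005*dy; tcp=g-.020*w; print('grasp',g,'tcp',tcp)
s=sense(); setcmd(s['position'],rot(s['tcp_rot']))
s_,w_=plan(tcp+.09*w,down(15.2,35)); print(tcp+.09*w)
E
```

```text
end top edge [0.60528386 0.06717701 0.15259797] [np.float64(4.833929574565527e-05), np.float64(4.833929574574556e-05)] 0.06015614756267247 -0.0004023605483022186 0.019646931170013534
grasp [0.59287426 0.06474047 0.11978087] tcp [0.60394447 0.06774818 0.10339783]
shift [-0.1766, -0.0004, 0.0911] turn [-0.02, -35.12, -0.01]
[0.55412851 0.05421348 0.17712151]
```

Run:
```python
from h import *
x,e=tri([proj_ray('top',195+(119+.5)/4-.5,165+(43+.5)/4-.5),proj_ray('scene',245+(106+.5)/4-.5,130+(291+.5)/4-.5)]);l=x-mouth;print('end bottom edge',x,e,l@u,l@dy,l@w,'expect .048,0,-.011')
```

```text
end bottom edge [0.61014268 0.06994834 0.11941423] [np.float64(0.0008374212438114039), np.float64(0.0008374212438114166)] 0.04555882038409348 0.0009980895694545163 -0.010641781625376533 expect .048,0,-.011
```

Call:
{"op": "jog_arm", "data": {
  "rows": [
    [[-0.03,0,0.0],[0,-7,0]],
    [[-0.07,0,0.02],[0,-14,0]],
    [[-0.11,0,0.045],[0,-21,0]],
    [[-0.15,0,0.07],[0,-28,0]],
    [[-0.1766,-0.0004,0.0911],[0,-35.1,0]],
    [[-0.1766,-0.0004,0.0911],[0,-35.1,0]],
    [[-0.1766,-0.0004,0.0911],[0,-35.1,0]],
    [[-0.1766,-0.0004,0.0911],[0,-35.1,0]]
  ]
}}

```text
time: 6.8
position: [0.5576, 0.0462, 0.1888]
tcp_rot: [179.1, 33.5, -164.9]
force: [0.0, -0.7, 0.2]
opening: 0.0856
```

Run:
```python
from h import *
commit([-.1766,-.0004,.0911],[0,-35.1,0]); s=cmp_()
tcp=mouth+.031*u+.0005*dy-.020*w
setcmd(s['position'],rot(s['tcp_rot'])); plan(tcp,down(15.2,35))
```

```text
t 6.8 pos [0.5576 0.0462 0.1888] cmd [0.5541 0.0543 0.1771] err [ 0.0034 -0.0081  0.0117] rot [ 179.05   33.54 -164.91] cmdrot [-179.98   34.98 -164.8 ] F [ 0.02 -0.7   0.16] open 0.08561297810484737
shift [0.0052, 0.0071, 0.0992] turn [0.88, -1.46, -0.1]
```

Call:
{"op": "jog_arm", "data": {
  "rows": [
    [[0.0052,0.0071,0.009],[0.9,-1.5,-0.1]],
    [[0.0052,0.0071,0.009],[0.9,-1.5,-0.1]],
    [[0.0052,0.0071,0.009],[0.9,-1.5,-0.1]],
    [[0.0052,0.0071,0.009],[0.9,-1.5,-0.1]]
  ]
}}

```text
time: 7.2
position: [0.5605, 0.0495, 0.1944]
tcp_rot: [179.0, 34.2, -164.6]
force: [-0.0, -0.5, -0.2]
opening: 0.0853
```

Run:
```python
from h import *
s=cmp_(); print(s['qpos'],s['dq'])
tcp=mouth+.031*u+.0005*dy-.020*w
setcmd(s['position'],rot(s['tcp_rot'])); plan(tcp,down(15.2,35))
p=camera_params('wrist'); np.save('pics/w4p.npy',p,allow_pickle=True)
im,d=save('wrist','w4')
cv2.imwrite('pics/w4b.png',cv2.resize(im[:,:,::-1],None,fx=1.5,fy=1.5))
```

```text
t 7.2 pos [0.5605 0.0495 0.1944] cmd [0.5576 0.0462 0.1888] err [0.0029 0.0034 0.0055] rot [ 178.95   34.22 -164.65] cmdrot [ 179.05   33.54 -164.91] F [-0.05 -0.51 -0.19] open 0.08530421483632761
[  20.94119067   -4.65633001  -58.22829679   42.93714303   -3.07562537
 -137.52002233] [-0.15525469  0.08261973 -0.02346072  0.20274893  0.1693573  -0.1152155 ]
shift [0.0125, 0.0042, 0.1016] turn [1.13, -0.78, 0.12]
```

View pics/w4b.png

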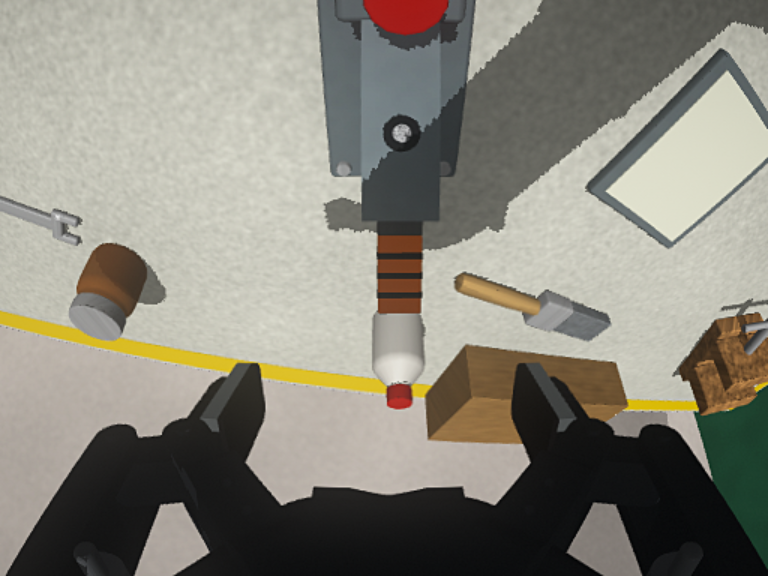

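Here j3 sits at its limit (-58.2) and j5 is near zero, so a 35° tool tilt is out of reach this close. I'll grasp at a 20° tilt instead: the jaws still close across y, and the tool ends at -15° when the bar is level.

Run:
```python
from h import *
s=sense()
M=down(15.2,20); tcp=mouth+.031*u+.0005*dy+.020*M[:,2]; print('tcp',tcp)
setcmd(s['position'],rot(s['tcp_rot'])); plan(tcp-.09*M[:,2],M)
```

```text
tcp [0.59947536 0.06653394 0.10098702]
shift [-0.0044, 0.0059, 0.0138] turn [1.11, 14.22, 0.27]
```

Call:
{"op": "jog_arm", "data": {
  "rows": [
    [[0,0,0],[0,4,0]],
    [[0,0.002,0],[0.4,9,0]],
    [[-0.0044,0.0059,0.0138],[1.1,14.2,0.3]],
    [[-0.0044,0.0059,0.0138],[1.1,14.2,0.3]],
    [[-0.0044,0.0059,0.0138],[1.1,14.2,0.3]],
    [[-0.0044,0.0059,0.0138],[1.1,14.2,0.3]],
    [[-0.0044,0.0059,0.0138],[1.1,14.2,0.3]],
    [[-0.0044,0.0059,0.0138],[1.1,14.2,0.3]]
  ]
}}

```text
time: 8.05
position: [0.5692, 0.0574, 0.1853]
tcp_rot: [180.0, 20.0, -164.9]
force: [0.2, 0.1, -0.1]
opening: 0.0852
```

Run:
```python
from h import *
s=sense(); print(s['time'],s['position'],s['tcp_rot'],s['qpos'],s['force'])
M=down(15.2,20); tcp=mouth+.031*u+.0005*dy+.020*M[:,2]
print('target',tcp-.09*M[:,2],R.from_matrix(M).as_euler('xyz',degrees=True))
setcmd(s['position'],rot(s['tcp_rot'])); plan(tcp,M)
```

```text
8.05 [0.56919152 0.05739315 0.18528571] [ 179.98419417   20.01990883 -164.87700518] [  28.23482578    2.09844849  -35.93160636    8.23682035  -32.69808729
 -109.28975171] [ 0.21354728  0.14023245 -0.08455399]
target [0.5697704  0.05846329 0.18555935] [ 180.    20.  -164.8]
shift [-0.0008, 0.0009, 0.09] turn [-0.01, 0.02, -0.07]
```

Call:
{"op": "jog_arm", "data": {
  "rows": [
    [[-0.001,0.001,0.025],[0,0,0]],
    [[-0.001,0.001,0.05],[0,0,0]],
    [[-0.001,0.001,0.07],[0,0,0]],
    [[-0.001,0.001,0.082],[0,0,0]],
    [[-0.001,0.001,0.09],[0,0,0]],
    [[-0.001,0.001,0.09],[0,0,0]],
    [[-0.001,0.001,0.09],[0,0,0]]
  ]
}}

```text
time: 8.75
position: [0.6004, 0.0673, 0.1016]
tcp_rot: [180.0, 20.0, -164.9]
force: [-0.1, -0.0, 0.6]
opening: 0.0856
```

Run:
```python
from h import *
s=sense(); print(s['time'],s['position'],s['tcp_rot'],s['qpos'],s['force'])
M=down(15.2,20); tcp=mouth+.031*u+.0005*dy+.020*M[:,2]
print('target',tcp,(s['position']-tcp)@dy)
im,d=save('wrist','w5')
cv2.imwrite('pics/w5b.png',cv2.resize(im[:,:,::-1],None,fx=1.5,fy=1.5))
```

```text
8.75 [0.6003588  0.06734609 0.10162848] [ 179.97080861   20.03532963 -164.86859792] [  27.13057914   11.33317459  -39.9592629    12.24407498  -19.48126816
 -112.85436529] [-0.06252772 -0.02324782  0.63823887]
target [0.59947536 0.06653394 0.10098702] 0.0005521062799089964
```

View pics/w5b.png

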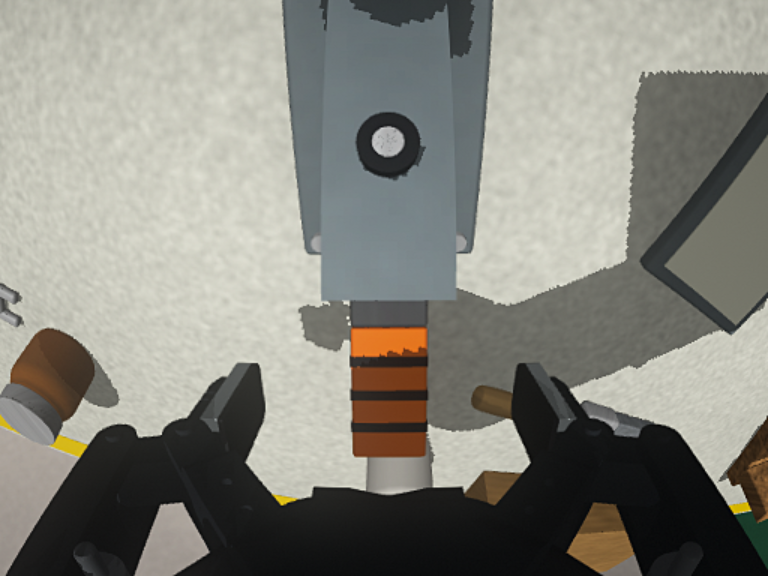

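The head is centred between the pads (head 352–428, fingers 261/513). I close on it now.

Call:
{"op": "jog_arm", "data": {
  "rows": [
    [[0,0,0],[0,0,0]],
    [[0,0,0],[0,0,0]],
    [[0,0,0],[0,0,0]],
    [[0,0,0],[0,0,0]],
    [[0,0,0],[0,0,0]],
    [[0,0,0],[0,0,0]],
    [[0,0,0],[0,0,0]],
    [[0,0,0],[0,0,0]]
  ],
  "claw": 1
}}

```text
time: 9.6
position: [0.6005, 0.0676, 0.1014]
tcp_rot: [180.0, 20.0, -164.9]
force: [-3.4, -0.3, 6.1]
opening: 0.0212
```

Run:
```python
from h import *
s=sense(); print(s['time'],s['position'],s['tcp_rot'],s['force'],s['ft_torque'],s['opening'])
im,d=save('wrist','w6')
cv2.imwrite('pics/w6b.png',cv2.resize(im[:,:,::-1],None,fx=1.5,fy=1.5))
M=rot(s['tcp_rot']); print('u in tool',M.T@u)
```

```text
9.6 [0.60046844 0.06758665 0.10143702] [ 179.96857418   20.03035697 -164.85615882] [-3.43454956 -0.27027768  6.14358586] [-0.14809668  1.59535037  0.08447105] 0.0211542619140536
u in tool [-9.66062451e-01  9.44574261e-04 -2.58306889e-01]
```

View pics/w6b.png

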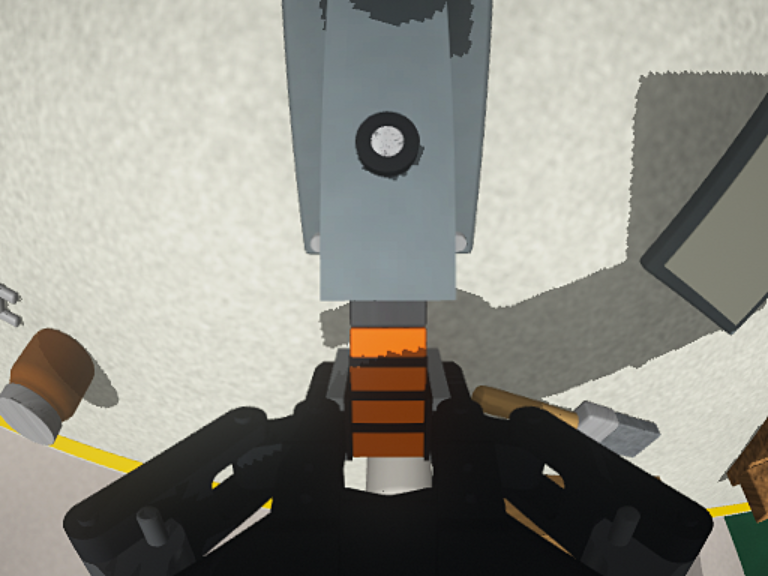

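The pads hold the head, opening 21.2 mm. I draw along the tube axis.

Call:
{"op": "jog_arm", "data": {
  "rows": [
    [[-0.0048,0,-0.0013],[0,0,0]],
    [[-0.0126,0,-0.0034],[0,0,0]],
    [[-0.0203,0,-0.0054],[0,0,0]],
    [[-0.029,0,-0.0078],[0,0,0]],
    [[-0.0386,0,-0.0103],[0,0,0]],
    [[-0.0386,0,-0.0103],[0,0,0]]
  ]
}}

```text
time: 10.25
position: [0.6333, 0.0765, 0.1249]
tcp_rot: [180.0, 20.1, -164.8]
force: [-2.3, -1.5, 4.3]
opening: 0.021
```

Run:
```python
from h import *
s=sense(); print(s['time'],s['position'],s['tcp_rot'],s['force'],s['ft_torque'],s['opening'])
dp=s['position']-np.array([0.60046844,0.06758665,0.10143702]); print(dp@u,dp@dy,dp@w)
print(rot(s['tcp_rot']).T@u)
```

```text
10.25 [0.63334482 0.07650164 0.12490172] [ 179.97883264   20.08040204 -164.84214956] [-2.27568496 -1.48555624  4.33865714] [-0.99293367  1.5702164  -0.09187571] 0.02098729752177472
0.04136211769758489 -1.6718450454792158e-05 -0.00031695325374845495
[-9.66287863e-01  6.97725335e-04 -2.57463162e-01]
```

Call:
{"op": "jog_arm", "data": {
  "rows": [
    [[-0.0097,0,-0.0026],[0,0,0]],
    [[-0.0193,0,-0.0051],[0,0,0]],
    [[-0.029,0,-0.0077],[0,0,0]],
    [[-0.0386,0,-0.0103],[0,0,0]],
    [[-0.0483,0,-0.0129],[0,0,0]],
    [[-0.058,0,-0.0155],[0,0,0]],
    [[-0.0676,0,-0.018],[0,0,0]],
    [[-0.0676,0,-0.018],[0,0,0]]
  ]
}}

```text
time: 11.05
position: [0.6891, 0.0917, 0.1653]
tcp_rot: [180.0, 20.1, -164.8]
force: [-0.5, -0.8, -1.9]
opening: 0.0211
```

Run:
```python
from h import *
s=sense(); print(s['time'],s['position'],s['tcp_rot'],s['qpos'],s['force'],s['ft_torque'],s['opening'])
dp=s['position']-np.array([0.60046844,0.06758665,0.10143702]); print(dp@u,dp@dy,dp@w)
im,d=save('wrist','w7'); im3,_=save('scene','sc7'); im2,_=save('top','top7')
cv2.imwrite('pics/w7b.png',cv2.resize(im[:,:,::-1],None,fx=1.5,fy=1.5))
a=cv2.resize(im3[130:260,225:355,::-1],None,fx=3,fy=3); b=cv2.resize(im2[135:265,165:295,::-1],None,fx=3,fy=3)
cv2.imwrite('pics/c7.png',np.hstack([a,b]))
```

```text
11.05 [0.68905112 0.09166034 0.16526512] [ 179.96652774   20.12829491 -164.84643353] [  25.45011108   14.81987789  -22.59980982    6.43936672  -32.91026334
 -105.09231579] [-0.52424275 -0.77945105 -1.94761163] [-0.32595093  1.25544128  0.03392167] 0.021143499216389777
0.11180485756187265 6.0834376766144495e-06 -0.0003668808949558508
```

View pics/w7b.png

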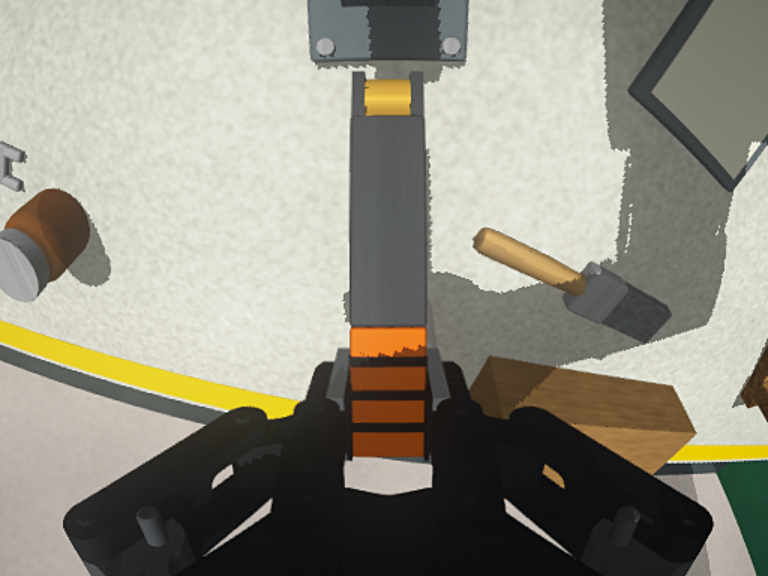

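View pics/c7.png

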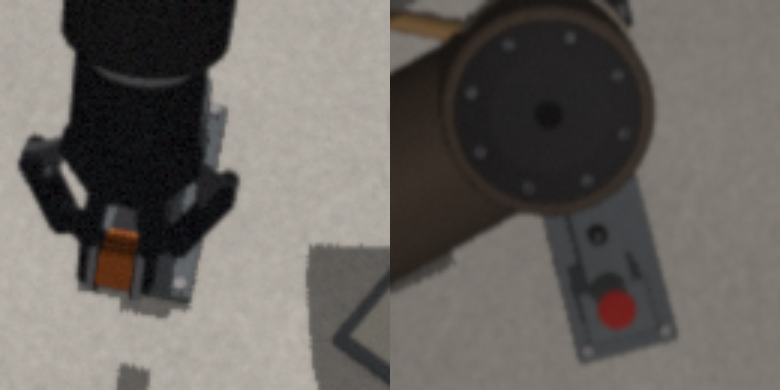

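The bar is fully out: the brass roller shows at (388,97) and the head sits in the jaws. I'll measure the bar's attitude in the tool frame from wrist depth.

```bash
cat >> h.py <<'E'
def bar(f,p,M,pos,box=(240,279,82,213)):
    z=np.load(f'pics/{f}.npz');d=z['d'];x0,x1,y0,y1=box
    vs,us=np.mgrid[y0:y1:3,x0:x1:3];vs=vs.ravel();us=us.ravel();k=d[vs,us]>0;us,vs=us[k],vs[k]
    P=(pts('wrist',us,vs,d,p)-pos)@M
    med=np.median(P[:,2]);
    for _ in range(4):
        A=np.c_[P[:,:2],np.ones(len(P))];c=np.linalg.lstsq(A,P[:,2],rcond=None)[0];r=P[:,2]-A@c;kk=np.abs(r)<max(.002,2.5*np.median(np.abs(r)));P=P[kk]
    # roughly: tool x slope of top face
    n=np.array([-c[0],-c[1],1]);n/=np.linalg.norm(n)
    print('n pts',len(P),'slope deg about y',np.degrees(np.arctan(c[0])),'slope about x',np.degrees(np.arctan(c[1])),'res',r.std())
    return c,P
E
python3 - <<'E'
from h import *
s=sense();p=camera_params('wrist');M=rot(s['tcp_rot']);pos=s['position']
c,P=bar('w7',p,M,pos); print(c,P.min(0),P.max(0))
# expected u in tool
ut=M.T@u; print('expected slope',np.degrees(np.arctan(ut[2]/ut[0])))
def pt(u_,v_):
    z=np.load('pics/w7.npz'); return (pts('wrist',[u_],[v_],z['d'],p)[0]-pos)@M
# head/bar boundary (v=326/1.5), roller end (v=73/1.5), sides
for a,b in [(388,334),(388,318),(355,200),(421,200),(357,84),(419,84),(357,76),(388,450)]:
    print((a,b),pt(round(a/1.5),round(b/1.5)).round(4))
E
```

```text
n pts 571 slope deg about y 14.879642998595042 slope about x -0.8422364043330076 res 0.0006594461408649672
[ 0.26569901 -0.01470086 -0.03133321] [ 0.02967317 -0.00885438 -0.02473856] [ 0.0846631   0.00696608 -0.00754986]
expected slope 15.033630940293088
(388, 334) [ 0.0252 -0.0005 -0.0245]
(388, 318) [ 0.0298 -0.0005 -0.0233]
(355, 200) [ 0.0624 -0.0098 -0.0156]
(421, 200) [ 0.0624  0.0088 -0.0156]
(357, 84) [ 0.0977 -0.0102 -0.0011]
(419, 84) [ 0.0976  0.0088 -0.0014]
(357, 76) [ 0.1    -0.0101 -0.0015]
(388, 450) [-0.0087 -0.0005 -0.0337]
```

Run:
```python
from h import *
s=sense(); M0=rot(s['tcp_rot']);setcmd(s['position'],M0)
C=np.array([.041,-.0006,-.009])
print('center now',s['position']+M0@C, s['position'])
M=down(15.2,-14.95)
T=np.array([.5127,.301,.15]); tcp=T-M@C
via=s['position']+M0@C+np.array([0,0.04,.06])-M@C
print('via',via);plan(via,M);print('final',tcp);plan(tcp,M)
```

```text
center now [0.64690566 0.07943095 0.15809465] [0.6869155  0.09087054 0.16363618]
via [0.68273422 0.12978711 0.19882227]
shift [-0.0178, 0.0387, -0.031] turn [0.03, 34.92, -0.07]
final [0.54852856 0.31135615 0.13072762]
shift [0.0827, 0.2489, 0.0051] turn [0.03, 34.92, -0.07]
```

Call:
{"op": "jog_arm", "data": {
  "rows": [
    [[-0.006,0.002,-0.018],[0,2,0]],
    [[-0.012,0.01,-0.033],[0,7,0]],
    [[-0.016,0.02,-0.036],[0,13,0]],
    [[-0.018,0.03,-0.034],[0,20,0]],
    [[-0.018,0.036,-0.032],[0,27,0]],
    [[-0.018,0.0387,-0.031],[0,33,0]],
    [[-0.018,0.0387,-0.031],[0,34.9,0]],
    [[-0.018,0.0387,-0.031],[0,34.9,0]]
  ]
}}

```text
time: 12.0
position: [0.6836, 0.1303, 0.1965]
tcp_rot: [180.0, -15.1, -164.9]
force: [-0.3, -0.7, -2.2]
opening: 0.0213
```

Run:
```python
from h import *
s=sense(); M0=rot(s['tcp_rot']);setcmd(s['position'],M0)
print(s['qpos'],s['force'],s['opening'])
C=np.array([.041,-.0006,-.009])
print('center now',s['position']+M0@C)
M=down(15.2,-14.95); tcp=np.array([.5127,.301,.15])-M@C
plan(tcp,M)
```

```text
[ 25.29763528  33.17795398  15.99805385  -2.65245199 -87.70520653
 -99.70880624] [-0.34247144 -0.73900743 -2.2403358 ] 0.021336972265015065
center now [0.64783605 0.11998193 0.2158952 ]
shift [0.0631, 0.21, 0.0852] turn [0.03, -0.16, -0.06]
```

Call:
{"op": "jog_arm", "data": {
  "rows": [
    [[0.005,0.02,0.0],[0,0,0]],
    [[0.015,0.055,0.005],[0,0,0]],
    [[0.026,0.09,0.015],[0,0,0]],
    [[0.037,0.125,0.03],[0,0,0]],
    [[0.047,0.16,0.05],[0,0,0]],
    [[0.055,0.185,0.065],[0,0,0]],
    [[0.061,0.202,0.078],[0,0,0]],
    [[0.0631,0.21,0.0852],[0,-0.2,0]],
    [[0.0631,0.21,0.0852],[0,-0.2,0]],
    [[0.0631,0.21,0.0852],[0,-0.2,0]]
  ]
}}

```text
time: 13.0
position: [0.5492, 0.3106, 0.134]
tcp_rot: [180.0, -14.6, -164.9]
force: [0.4, -0.9, -2.8]
opening: 0.0211
```

Run:
```python
from h import *
p=camera_params('wrist');s0=sense()
im,d=save('wrist','w8')
im3,_=save('scene','sc8'); im2,_=save('top','top8')
s=sense(); M0=rot(s['tcp_rot']);setcmd(s['position'],M0)
print(s['time'],s0['position'],s['position'],s['tcp_rot'],s['force'],s['opening'],s['dq'].round(2))
C=np.array([.041,-.0006,-.009])
print('center now',s['position']+M0@C)
c,P=bar('w8',p,rot(s0['tcp_rot']),s0['position']);print(c,P.min(0),P.max(0))
PW=P@rot(s0['tcp_rot']).T+s0['position']; A=np.c_[PW[:,:2],np.ones(len(PW))];q=np.linalg.lstsq(A,PW[:,2],rcond=None)[0];print('world top-face tilt deg',np.degrees(q[:2]@dx[:2]),np.degrees(q[:2]@dy[:2]),'mean z',PW.mean(0))
cv2.imwrite('pics/w8b.png',cv2.resize(im[:,:,::-1],None,fx=1.5,fy=1.5))
cv2.imwrite('pics/sc8b.png',cv2.resize(im3[:,:,::-1],None,fx=1.5,fy=1.5))
```

```text
13.15 [0.54915195 0.31058113 0.13400444] [0.54950389 0.31038069 0.13393422] [ 179.95660017  -14.62698903 -164.91316843] [-1.06512927  0.88767864 -3.15919856] 0.021140995780921146 [ 0.03  0.12 -0.11 -0.31  0.03 -0.07]
center now [0.51355228 0.30006059 0.15299562]
n pts 565 slope deg about y 14.930840839278082 slope about x -0.5620757169318006 res 0.0006308486187733851
[ 0.26665589 -0.00981039 -0.0312234 ] [ 0.0291804  -0.00877016 -0.02405911] [ 0.08389344  0.00705651 -0.00801538]
world top-face tilt deg 0.32463035484812575 0.5637447014295355 mean z [0.50083586 0.29657314 0.16389877]
```

View pics/w8b.png

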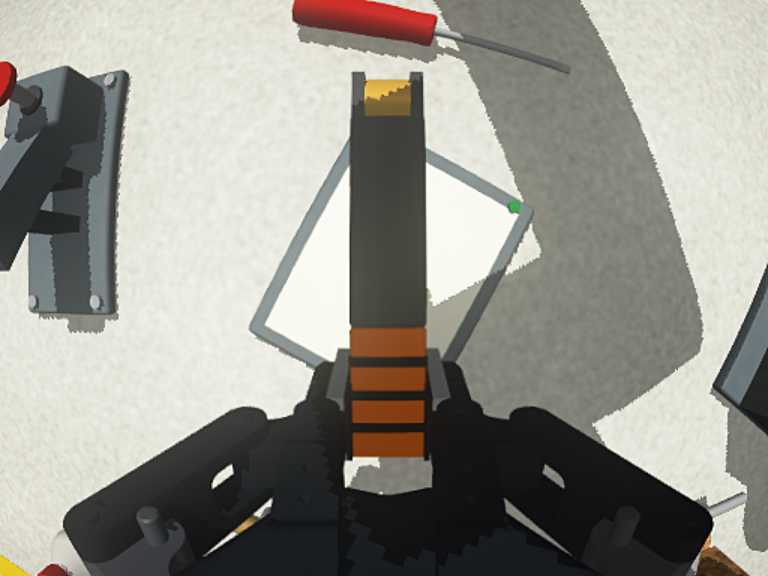

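View pics/sc8b.png

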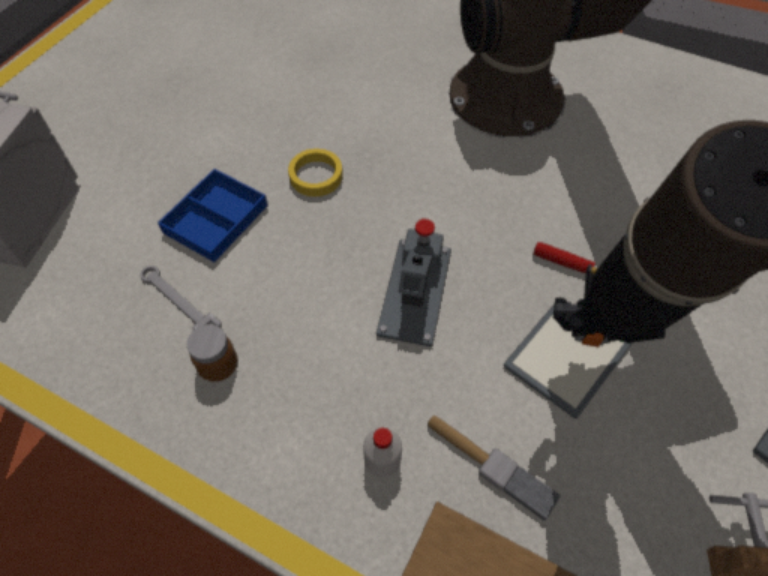

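Run:
```python
from h import *
s=sense();p=camera_params('wrist')
def pl(a,b,z=.013):
    c,r=proj_ray('wrist',a/1.5-.17,b/1.5-.17,p); return c+r*(z-c[2])/r[2]
a,b=pl(251,327),pl(532,211);print(a,b,(a+b)/2,np.linalg.norm(a-b),'diag expect .206')
setcmd(s['position'],rot(s['tcp_rot']));C=np.array([.041,-.0006,-.009])
M=down(15.2,-14.95);plan(np.array([.5127,.301,.15])-M@C,M)
```

```text
[0.57253738 0.22449954 0.013     ] [0.45316821 0.3800518  0.013     ] [0.51285279 0.30227567 0.013     ] 0.19607525653303035 diag expect .206
shift [-0.0001, 0.0012, 0.0033] turn [0.07, 0.32, -0.11]
```

Centre agrees at (0.513, 0.301–0.302). I make one small trim and let it settle.

Call:
{"op": "jog_arm", "data": {
  "rows": [
    [[0,0.0008,0.0015],[0.1,0,0]],
    [[0,0.0015,0.003],[0.3,0,0]],
    [[0,0.0015,0.003],[0.3,0,0]],
    [[0,0.0015,0.003],[0.3,0,0]],
    [[0,0.0015,0.003],[0.3,0,0]],
    [[0,0.0015,0.003],[0.3,0,0]],
    [[0,0.0015,0.003],[0.3,0,0]],
    [[0,0.0015,0.003],[0.3,0,0]]
  ]
}}

```text
time: 13.95
position: [0.5473, 0.3124, 0.1305]
tcp_rot: [-179.7, -14.7, -164.8]
force: [0.0, 0.0, -1.8]
opening: 0.0215
```

Run:
```python
from h import *
p=camera_params('wrist');s=sense();save('wrist','w9');M=rot(s['tcp_rot'])
c,P=bar('w9',p,M,s['position']);PW=P@M.T+s['position']; A=np.c_[PW[:,:2],np.ones(len(PW))];q=np.linalg.lstsq(A,PW[:,2],rcond=None)[0];print('tilt',np.degrees(q[:2]@dx[:2]),np.degrees(q[:2]@dy[:2]))
print(s['time'],'center',s['position']+M@np.array([.041,-.0006,-.009]),s['tcp_rot'],s['opening'],s['force'],np.abs(s['dq']).max())
```

```text
n pts 570 slope deg about y 14.94863276512489 slope about x -0.4097896982593236 res 0.0006120447668429274
tilt 0.2794039373911658 0.13792457787216242
13.95 center [0.51140783 0.30207682 0.14960689] [-179.72895359  -14.68829772 -164.83731499] 0.021457697511389765 [ 0.00866712  0.03460269 -1.76885584] 0.10087939329548365
```

Level to 0.3°, within about 2 mm of centre, at 0.150 m and still. I hand it in.

Run:
```python
from h import *
print(sign_off())
```

```text
the job is handed in; nothing more can be done
None
```

The job is handed in at about 14 s. The cartridge is held in the gripper, level and still above the inspection light.

- **Plunger:** I pressed it to its hard stop. The tip stopped at 73.4 mm with a fingertip force of about 50 N up, and the images then showed the head further out.
- **Draw:** I gripped the orange head across its flat sides and drew it about 112 mm along the tube axis. The draw added only a few newtons at the wrist. The wrist camera then showed the whole bar, brass roller included, clear of the tube.
- **Final pose:** The bar is level to about 0.3° and its centre is at about (0.511, 0.302, 0.150) m. My estimate of the light's centre is (0.513, 0.301), so it is about 2 mm off. The gripper opening is steady at 21.5 mm, and the measured joint speeds are about 0.1 °/s.
- **Bystanders:** In the last scene picture the oiler, jar, tape, brush and wrench look untouched. The arm partly covers the screwdriver there, but its visible part looks unmoved. I judged all of this by eye.

**What failed or disagreed:**
- My first grasp attitude, tilted 35°, ran into a limit of joint 3, so I grasped at a 20° tilt instead.
- One hand-picked check point on the head's end came out about 14 mm too high. I had matched different edges in the two views. Redone on the bottom edge, it agreed to about 2.5 mm.
- My estimates of the light's centre differ by about 3.5 mm.

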